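# Weigh the two tall sample bottles together

### The arm

A 6-joint arm with a two-finger parallel gripper is mounted at the origin on the work surface. World frame = base frame: x ahead of the robot, y to its left, z up, the work surface at z = 0. Lengths are in m, angles in rad, forces in N, time in s.
With the tool pointing down it reaches from about 0.25 to 0.775 m from the base axis. Payload 4 kg.
Tool frame: the origin (TCP) lies midway between the tips of the shut fingers; the grasp point (between the pads) lies 19 mm behind it; z points along the fingers, x is the direction in which the jaws open and shut, and the axes are right-handed (so a half turn about z gives the same grasp; the last joint's range is limited). The gripper opens to 94 mm and grips with 3 to 60 N. Pads are 16 mm wide; open, the fingers measure 119 mm over their backs; the gripper's body (75 mm by 177 mm) begins 78 mm behind the grasp point.
Start: joints at [-1.4, 0.087, 1.371, -0, 1.684, -0.103], TCP at [0.149, -0.53, 0.206] pointing down, gripper open.
Joint ranges: [-3.1, 3.1], [-0.76, 2.03], [0.27, 2.55], [-1.08, 4.22], [0.17, 2.65], [-2.57, 2.57]. Speed limits (rad/s): [2.79, 2.79, 3.14, 3.14, 3.14, 3.14].

### API

Orientations are given as [roll, pitch, yaw] about the fixed x, y, z axes, in that order (R = Rz(yaw) Ry(pitch) Rx(roll)).
In Python, from bench import * gives the robot as it stands.
- The arm moves only by the tool send_rows, never from a script. Its argument "rows" is one flat list of numbers, 7 for each row, row after row: the shift along the world's x, y, z in mm, then the turn, a rotation vector about the world's x, y, z in degrees, then the opening, from 0 (shut) to 1 (fully open). A call has exactly 8 rows; each row shifts and turns the commanded pose from where the row before left it; what a row does not reach is not made up. A row lasts 1/8 s, in which the tool goes at most 62.5 mm and 10.7 degrees, less where a joint would pass 70% of its speed; a pose out of reach is approached as far as the arm can. A call is refused whole if a number of a shift passes 62.5 or a number of a turn 10.7, either way. A call with a gripper value outside its range is refused whole. The fingers move at their own pace and stop on an object; the grip force is fixed at half the most. Time passes only in rows, so rows that do not move let the fingers close, or fill a call up. It gives the time, the measured TCP pose, the force and the opening at its end, in the units of the state.
- get_obs(): the state, without advancing time (a new reading comes with each control period).
- snapshot(name): name is "scene" or "top" or "wrist"; returns a dict with "color" (400x640x3 uint8, red, green, blue), "intrinsics" (3x3 intrinsics, pixels), "rvec" (rotation vector, rad) and "tvec" (3), from world to camera coordinates, as OpenCV has them; the wrist camera has in their place "T_tool_cam" (4x4, takes a point from camera to tool coordinates, whose origin is the TCP and whose axes are the tool frame's). Camera axes: x right, y down, z forward; pixel columns grow to the right and rows downward; lengths in m; the calibration is good to about 2 mm. A picture is of the moment at which its call begins: read the wrist's pose just before it. There is no depth.
- close_job(): hands the job in, once; it reports no verdict.
The state is a dict: "time": time; "joint_positions": joint angles; "qvel": joint speeds; "joint_torque": joint torques, N m; "tool_pos": TCP position; "ee_rot": TCP orientation; "wrist_force": force on the tool from outside, world axes, zero at the start; "wrist_torque": the same for the moment, N m; "width": finger opening in m.
Only numpy, scipy, OpenCV 4.12 (cv2) and the standard library are available. Lean on these libraries where they do the work, as an engineer would, in place of code of your own. Each camera call takes 0.05 s, during which the arm holds its last target.

### The job

Take the two tall bottles out of the tilted rack and stand both of them upright on the pan of the balance, each with its whole base on the pan and set down gently. Then, with both standing there by themselves, press the balance's round key all the way down and let it go. Leave the two squat bottles in the rack, and the scoop and the beaker where they are.

Things in the scene. Friction and masses are not known exactly. Their poses are not given: they have to be found in the camera images.
- tall_a: one of the two tall sample bottles: white plastic cylinder of 48 mm diameter up to 85 mm height, a shoulder to 98 mm, then a grey screw cap of 34 mm diameter from 98 to 130 mm (the top); closed, rigid, 0.14 to 0.28 kg. Origin at the centre of its base, z up its axis to the cap. Starts leaning in the rack
- tall_b: one of the two tall sample bottles: white plastic cylinder of 48 mm diameter up to 85 mm height, a shoulder to 98 mm, then a grey screw cap of 34 mm diameter from 98 to 130 mm (the top); closed, rigid, 0.14 to 0.28 kg. Origin at the centre of its base, z up its axis to the cap. Starts leaning in the rack; the order in the rack varies
- squat_a: one of the two squat bottles, to be left in the rack: same plastic and same 48 mm diameter, but only 73 mm high with a wide 42 mm grey cap. Origin at the centre of its base, z up its axis
- squat_b: one of the two squat bottles, to be left in the rack: same plastic and same 48 mm diameter, but only 73 mm high with a wide 42 mm grey cap. Origin at the centre of its base, z up its axis
- rack: fixed grey rack, 344 mm wide along its y, left or right of the robot's middle: four compartments in a row at 85 mm pitch, tilted 30 degrees so that each bottle leans with its cap towards the robot: bottle axis = (-0.5, 0, 0.866) in the rack's frame. Origin on the table under the middle of the row, z up, x away from the robot, turned by up to 0.25 rad
- rack_floor (a point): middle of the rack's row, on the compartments' tilted floor, 45 mm above the table; same axes as the rack. Walls, 4 mm thick, rise along the bottle axis: 70 mm at the front (robot side), 45 mm between compartments, 26 mm at the back. Bottles fit with about 6 mm of play front to back, ribs keep them from rolling sideways; they come out along their axis
- balance: fixed white top-loading balance, 280 by 210 mm, 51 mm high housing, on the other side of the robot's middle. Origin on the table under the pan's centre, z up; x points away from the robot, turned by up to 0.25 rad. The key lies 135 mm from the pan's centre towards -x
- pan (a point): centre of the upper face of the balance's flat round steel pan (diameter 180 mm, rigid, 75 mm above the table); same axes as the balance
- key_top (a point): centre of the top of the round white key (32 mm diameter) on a grey housing, on the front of the balance; it is pressed straight down and springs back
- key (a joint): travel of the key in m: 0 up, 0.006 fully down, which takes 5 N; it counts as pressed from 0.0045
- scoop: bystander: steel scoop, 128 mm long, lying on the table in front; origin under its middle
- beaker: bystander: glass beaker, 68 mm diameter, 90 mm high, at the back; origin at its base

How it is judged:
On the way, in this order (a step that is already met when the one before it is completed fails the run):
1. both tall bottles stand upright and released on the pan (horizontal distance between each of tall_a, tall_b and pan below 0.07 m and z of tall_a in the frame of pan between -0.005 and 0.006 m and angle between each of tall_a, tall_b's own z axis and vertical below 0.1 rad and linear speed of each of tall_a, tall_b below 0.03 m/s and contact force between each of tall_a, tall_b and the fingers below 0.1 N and z of tall_b in the frame of pan between -0.005 and 0.006 m), for 0.2 s.
2. the key is pressed down while both bottles stand on the pan (all of step 1 and value of joint key above 0.0045 m), for 0.04 s.
At the end, for the whole second after the job is handed in: Both tall bottles stand upright (within 0.1 rad) and at rest on the pan, base centres within 70 mm of the pan's centre and base heights within 6 mm of its face, released; the key is up again (under 1.5 mm); the squat bottles are within 30 mm of where they began (all of step 1 and value of joint key below 0.0015 m and distance of each of squat_a, squat_b from where it was at the start of the episode below 0.03 m); the robot touches nothing.
It fails at once if a tall bottle hits or is pressed on the pan with more than 60 N (set down gently) (contact force between any of tall_a, tall_b and balance above 60 N).
It fails at once if a tall bottle comes down on the pan faster than 0.4 m/s (dropped, not set down) ((horizontal distance between tall_a and pan below 0.11 m and z of tall_a in the frame of pan between -0.01 and 0.015 m and linear speed of tall_a above 0.4 m/s) or (horizontal distance between tall_b and pan below 0.11 m and z of tall_b in the frame of pan between -0.01 and 0.015 m and linear speed of tall_b above 0.4 m/s)).
It fails at once if a squat bottle is moved more than 30 mm (distance of any of squat_a, squat_b from where it was at the start of the episode above 0.03 m).
It fails at once if the scoop or the beaker is moved more than 40 mm (distance of any of scoop, beaker from where it was at the start of the episode above 0.04 m).
It also fails if it takes over 61 s, if anything falls off the work surface, if the arm or the gripper's body presses on something with over 40 N, if the wrist force passes 120 N, or if a joint passes its speed limit or range.

## Working session

There is one attempt and no reset: what is moved stays moved. The work goes in short steps, Python scripts to look and compute and a tool call to move; the robot and the scene stay as the last step left them, time stands still between calls to the robot, and variables do not carry over. Pictures are saved under pics/ and viewed, and the job is handed in when it is done.

Besides the shell and the picture viewer there is one more tool, called after "Call:" as name(argument=value, ...) on one line, values as JSON. send_rows: Moves the arm, as the interface text tells. Its arguments: {"type":"object","properties":{"rows":{"type":"array","items":{"type":"number"}}},"required":["rows"]}

```bash
mkdir -p pics; ls; python3 - <<'E'
from bench import *
import cv2,numpy as np,pickle
o=get_obs();print(o)
d={}
for n in ["scene","top","wrist"]:
    s=snapshot(n);d[n]=s
    cv2.imwrite(f"pics/{n}0.png",s["color"][:,:,::-1])
    print(n,{k:np.round(v,4).tolist() for k,v in s.items() if k!="color"})
pickle.dump(d,open("s0.pkl","wb"))
E
```

```text
pics
{'time': 0.0, 'joint_positions': array([-1.40010922e+00,  8.79406095e-02,  1.37223545e+00,  9.56137426e-06,
        1.68357765e+00, -1.03092706e-01]), 'qvel': array([ 0.00189282, -0.0001931 ,  0.00054012, -0.00010271, -0.00082129,
        0.00020552]), 'joint_torque': array([-8.78783885e-04, -3.40170157e+01, -3.02431870e+01,  7.17225415e-02,
        3.29451088e-02, -1.52101761e-04]), 'tool_pos': array([ 0.14861557, -0.52898185,  0.20432157]), 'ee_rot': array([-3.14136081e+00,  2.14859871e-03, -1.29701520e+00]), 'wrist_force': array([0.46084791, 0.58080957, 0.58822719]), 'wrist_torque': array([0.00982108, 0.02489667, 0.04788106]), 'width': 0.09379698554137504}
scene {'intrinsics': [[461.1725, 0.0, 319.4032], [0.0, 461.1725, 198.0346], [0.0, 0.0, 1.0]], 'rvec': [2.0032, 0.8011, -0.4365], 'tvec': [-0.4121, -0.137, 1.6599]}
top {'intrinsics': [[429.1741, 0.0, 322.2936], [0.0, 429.1741, 203.4576], [0.0, 0.0, 1.0]], 'rvec': [2.1718, -2.1148, 0.2059], 'tvec': [-0.0415, 0.5933, 1.1697]}
wrist {'intrinsics': [[332.5294, 0.0, 317.3105], [0.0, 332.5294, 202.7551], [0.0, 0.0, 1.0]], 'T_tool_cam': [[1.0, -0.0007, -0.0001, -0.001], [0.0007, 0.9628, 0.2703, -0.0786], [-0.0001, -0.2703, 0.9628, -0.1805], [0.0, 0.0, 0.0, 1.0]]}
```

View pics/scene0.png

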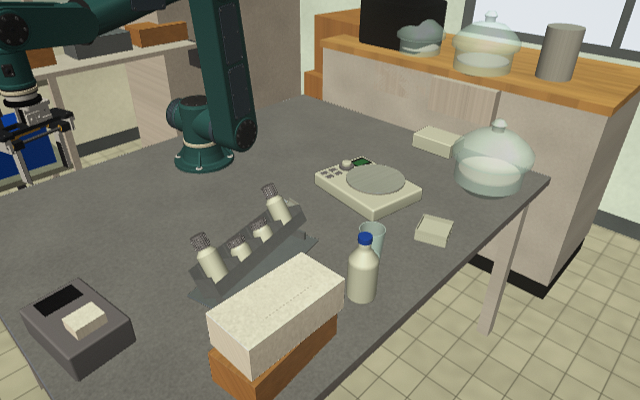

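View pics/top0.png

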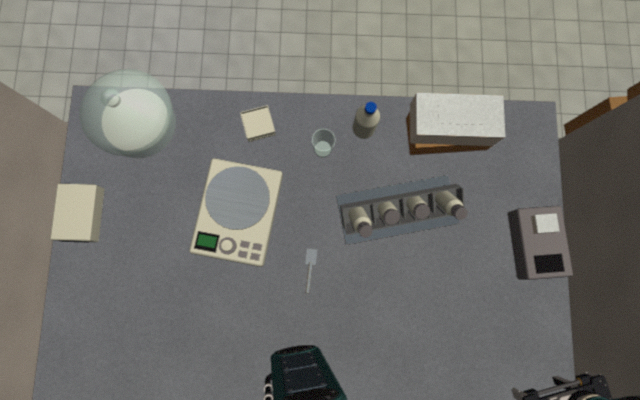

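View pics/wrist0.png

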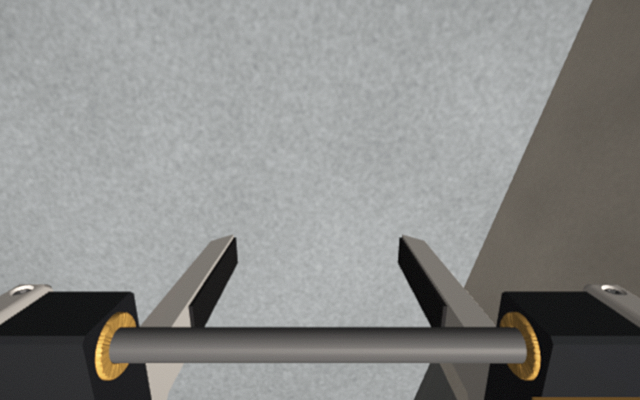

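The tall bottles are in the outer compartments: cap tops near (364,229) and (458,211) in the top view. The pan is near (237,198) and the key near (228,246). I'll zoom in to measure them.

```bash
python3 - <<'E'
import cv2,pickle
d=pickle.load(open("s0.pkl","rb"))
def z(n,x,y,w,h,f,name):
    c=d[n]["color"][y:y+h,x:x+w,::-1]
    cv2.imwrite(f"pics/{name}.png",cv2.resize(c,None,fx=f,fy=f,interpolation=cv2.INTER_CUBIC))
z("top",330,170,145,80,5.5,"zt")
z("scene",180,175,145,105,5.5,"zs")
z("top",185,150,105,120,5,"zb")
E
```

```text
(no output)
```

View pics/zt.png

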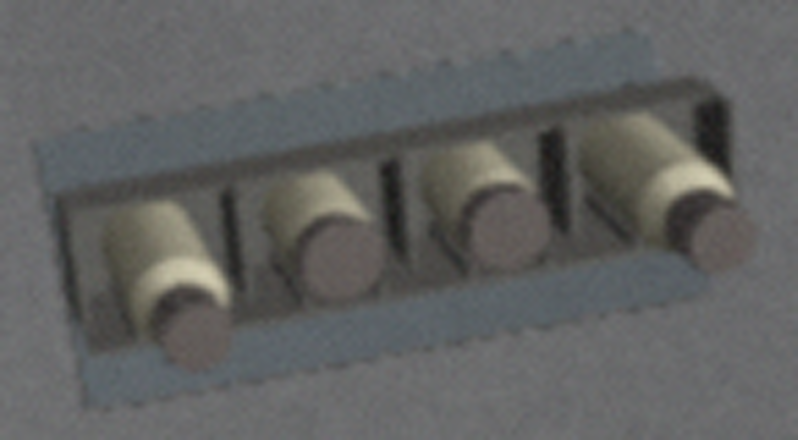

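View pics/zs.png

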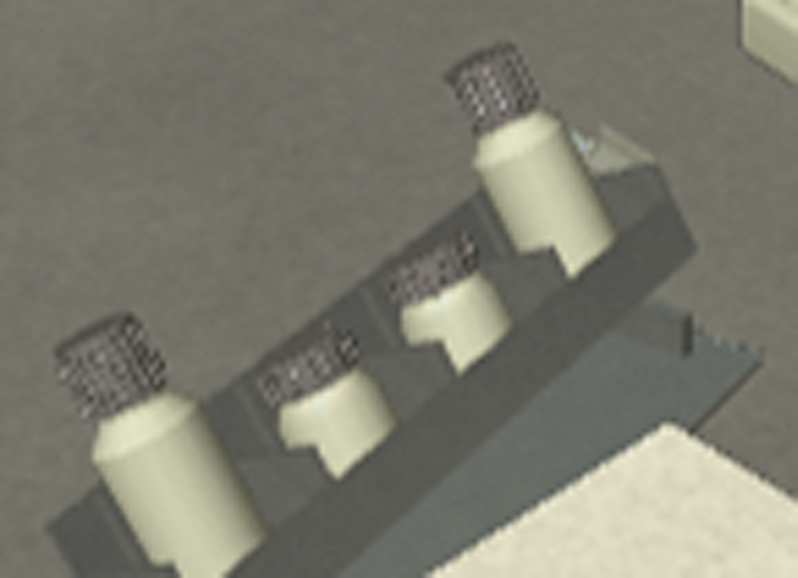

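View pics/zb.png

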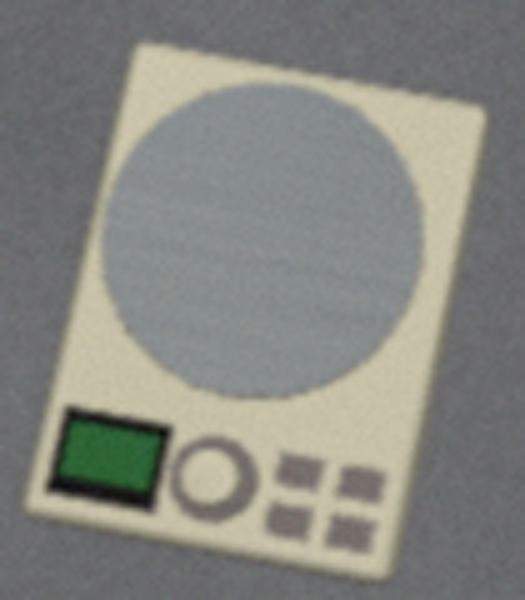

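```bash
cat > h.py <<'E'
import numpy as np,cv2,pickle
from scipy.spatial.transform import Rotation as Ro
def ray(s,u,v):
    R,_=cv2.Rodrigues(np.array(s["rvec"],float));t=np.array(s["tvec"],float).ravel()
    p=cv2.undistortPoints(np.array([[[u,v]]],float),np.array(s["intrinsics"],float),None)[0,0]
    return -R.T@t, R.T@np.array([p[0],p[1],1.])
def onz(s,u,v,z):
    c,d=ray(s,u,v);return c+d*(z-c[2])/d[2]
def proj(s,P):
    return cv2.projectPoints(np.atleast_2d(P).astype(float),np.array(s["rvec"],float),np.array(s["tvec"],float),np.array(s["intrinsics"],float),None)[0][:,0]
def tri(s1,p1,s2,p2):
    c1,d1=ray(s1,*p1);c2,d2=ray(s2,*p2)
    k=np.linalg.lstsq(np.c_[d1,-d2],c2-c1,rcond=None)[0]
    a=c1+d1*k[0];b=c2+d2*k[1];return (a+b)/2,np.linalg.norm(a-b)
E
python3 - <<'E'
from h import *
d=pickle.load(open("s0.pkl","rb"));T,S=d["top"],d["scene"]
t=lambda x,y:(330+(x+.5)/5.5-.5,170+(y+.5)/5.5-.5)
s=lambda x,y:(180+(x+.5)/5.5-.5,175+(y+.5)/5.5-.5)
b=lambda x,y:(185+(x+.5)/5-.5,150+(y+.5)/5-.5)
caps=[onz(T,*t(195,338),.156),onz(T,*t(342,262),.107),onz(T,*t(508,230),.107),onz(T,*t(722,242),.156)]
for c in caps: print("cap",c.round(4))
yv=caps[0]-caps[3]; print("span",np.linalg.norm(yv[:2]),"exp .255; rack yaw",np.arctan2(-yv[0],yv[1]))
yv=caps[1]-caps[2]; print("span",np.linalg.norm(yv[:2]),"exp .085; rack yaw",np.arctan2(-yv[0],yv[1]))
# scene cap tops hand centres
print("tri0",tri(T,t(722,242),S,s(95,335)),"tri3",tri(T,t(195,338),S,s(478,60)))
# pan by ellipse on mask
im=T["color"].astype(int);hsv=cv2.cvtColor(T["color"],cv2.COLOR_RGB2HSV)
print("pan px",im[198,237],"house",im[165,215])
m=((im[:,:,2]-im[:,:,0]>3)&(im.sum(2)>300)).astype(np.uint8)
m[:150]=0;m[235:]=0;m[:,:195]=0;m[:,280:]=0
m=cv2.morphologyEx(m,cv2.MORPH_CLOSE,np.ones((5,5)));m=cv2.morphologyEx(m,cv2.MORPH_OPEN,np.ones((5,5)))
cs,_=cv2.findContours(m,0,1);c=max(cs,key=cv2.contourArea);e=cv2.fitEllipse(c);print("ell",e)
pan=onz(T,*e[0],.075);print("pan",pan)
e1=onz(T,e[0][0]-e[1][0]/2,e[0][1],.075);print("r",np.linalg.norm(e1-pan))
for z in (.05,.06,.07):
  k=onz(T,*b(209,477),z);v=pan-k;print("key",z,k.round(4),np.linalg.norm(v[:2]),"yaw",np.arctan2(v[1],v[0]))
for n,p in (("tl",(140,45)),("tr",(485,108)),("br",(385,577)),("bl",(28,510))): print(n,onz(T,*b(*p),.051).round(4))
E
```

```text
cap [ 0.5073 -0.1353  0.156 ]
cap [ 0.5521 -0.2135  0.107 ]
cap [ 0.5704 -0.2959  0.107 ]
cap [ 0.5598 -0.3851  0.156 ]
span 0.2553038660137902 exp .255; rack yaw 0.20676207765527768
span 0.08439026964632126 exp .085; rack yaw 0.21806045842476576
tri0 (array([ 0.55970569, -0.38574842,  0.15509439]), np.float64(0.0006805117648804124)) tri3 (array([ 0.50653204, -0.13618538,  0.15622396]), np.float64(0.0024468312191998913))
pan px [134 141 140] house [202 194 170]
ell ((236.87612915039062, 197.45526123046875), (59.463958740234375, 61.241920471191406), 57.07492446899414)
pan [0.60008973 0.21250926 0.075     ]
r 0.08207938113951921
key 0.05 [0.4693 0.2383 0.05  ] 0.13326210780578185 yaw -0.19460916184403107
key 0.06 [0.4687 0.2363 0.06  ] 0.13355172526526282 yaw -0.17903869949299064
key 0.07 [0.468  0.2343 0.07  ] 0.13387357625303456 yaw -0.16353936104049954
tl [0.7158 0.2929 0.051 ]
tr [0.6847 0.0935 0.051 ]
br [0.4167 0.1379 0.051 ]
bl [0.4484 0.3366 0.051 ]
```

Call:
send_rows(rows=[20,20,10,0,0,-3.8,0.7,50,17,10,0,0,0,0.7,50,17,0,2.06,-9.79,0,0.7,50,17,0,2.06,-9.79,0,0.7,50,17,0,2.06,-9.79,0,0.7,50,16,0,0,0,0,0.7,50,16,0,0,0,0,0.7,52,16,0,0,0,0,0.7])

```text
time: 1.15
tool_pos: [0.5217, -0.3931, 0.225]
ee_rot: [-2.618, 0.0, -1.364]
wrist_force: [0.7, -0.5, 0.5]
width: 0.066
```

```bash
cat >> h.py <<'E'
psi=0.207
A=np.array([-.5*np.cos(psi),-.5*np.sin(psi),.866]);A/=np.linalg.norm(A)
RY=np.array([-np.sin(psi),np.cos(psi),0])
def report(Rt,o):
    R=Ro.from_euler("xyz",o["ee_rot"]);e=(Ro.from_matrix(Rt)*R.inv()).as_rotvec(degrees=True)
    print("t",o["time"],"pos",o["tool_pos"].round(4),"rot err deg",e.round(2),"F",o["wrist_force"].round(1),"w",round(o["width"],4)); return R
Rtilt=np.c_[-RY,np.cross(-A,-RY),-A]
ez=np.array([0,0,1.])
def Rdown(yaw):
    x=np.array([np.cos(yaw),np.sin(yaw),0]);return np.c_[x,np.cross(-ez,x),-ez]
def wproj(s,o,P):
    R=Ro.from_euler("xyz",o["ee_rot"]).as_matrix();Tc=np.array(s["T_tool_cam"])
    pt=(np.atleast_2d(P)-o["tool_pos"])@R;pc=(pt-Tc[:3,3])@Tc[:3,:3];K=np.array(s["intrinsics"])
    q=pc@K.T;return q[:,:2]/q[:,2:]
E
python3 - <<'E'
from bench import *
from h import *
o=get_obs();report(Rtilt,o)
s=snapshot("wrist");im=s["color"][:,:,::-1].copy()
for c in ([.5598,-.3851,.156],[.5704,-.2959,.107],[.5073,-.1353,.156]):
    for k in (0,-.098 if c[2]>.15 else -.03):
        u=wproj(s,o,np.array(c)+k*A)[0];print(u.round(0));cv2.drawMarker(im,tuple(int(x) for x in np.clip(u,-999,999)),(0,0,255),0,10,1)
cv2.imwrite("pics/w1.png",im)
E
```

```text
t 1.15 pos [ 0.5217 -0.3931  0.225 ] rot err deg [-0.01 -0.02  0.04] F [ 0.7 -0.5  0.5] w 0.066
[318. 211.]
[318. 185.]
[231. 194.]
[238. 187.]
[  6. 212.]
[ 86. 185.]
```

View pics/w1.png

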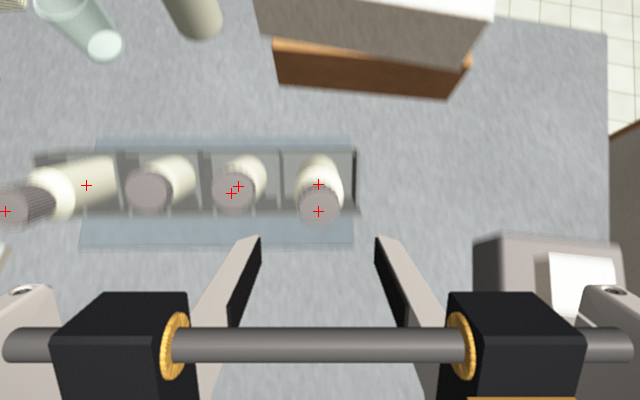

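The marks sit about 4 px below the cap centres, so the cap is roughly 2–3 mm further out. Sideways it is centred. I'll descend along the axis.

Call:
send_rows(rows=[11,2.3,-19.2,0,0,0,0.7,11,2.3,-19.2,0,0,0,0.7,11,2.3,-19.2,0,0,0,0.7,11,2.3,-19.2,0,0,0,0.7,11,2.3,-19.2,0,0,0,0.7,11,2.3,-19.2,0,0,0,0.7,11.3,2.4,-19.5,0,0,0,0.7,0,0,0,0,0,0,0.7])

```text
time: 2.2
tool_pos: [0.5971, -0.3757, 0.0877]
ee_rot: [-2.621, 0.005, -1.362]
wrist_force: [-0.1, 0.1, -0.1]
width: 0.0656
```

```bash
python3 - <<'E'
from bench import *
from h import *
o=get_obs();report(Rtilt,o)
s=snapshot("wrist");cv2.imwrite("pics/w2.png",s["color"][:,:,::-1])
E
```

```text
t 2.2 pos [ 0.5971 -0.3757  0.0877] rot err deg [-0.23 -0.21 -0.09] F [-0.1  0.1 -0.1] w 0.0656
```

View pics/w2.png

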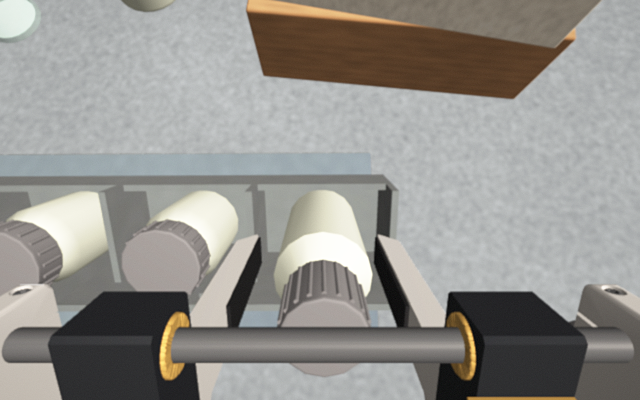

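Bottle is between the fingers, centred to within about 5 px. Closing.

Call:
send_rows(rows=[0,0,0,0,0,0,0,0,0,0,0,0,0,0,0,0,0,0,0,0,0,0,0,0,0,0,0,0,0,0,0,0,0,0,0,0,0,0,0,0,0,0,-2.5,-0.5,4.5,0,0,0,0,-2.5,-0.5,4.5,0,0,0,0])

```text
time: 3.25
tool_pos: [0.5937, -0.3781, 0.0993]
ee_rot: [-2.617, 0.0, -1.364]
wrist_force: [4.9, -1.1, -3.0]
width: 0.0476
```

Call:
send_rows(rows=[-5.5,-1.2,9.7,0,0,0,0,-5.5,-1.2,9.7,0,0,0,0,-5.5,-1.2,9.7,0,0,0,0,-5.5,-1.2,9.7,0,0,0,0,-5.5,-1.2,9.7,0,0,0,0,-5.5,-1.2,9.7,0,0,0,0,-5.5,-1.2,9.7,0,0,0,0,-5.5,-1.2,9.7,0,0,0,0])

```text
time: 4.25
tool_pos: [0.548, -0.3879, 0.1775]
ee_rot: [-2.619, 0.001, -1.363]
wrist_force: [-0.7, -0.3, -3.6]
width: 0.0474
```

```bash
python3 - <<'E'
from bench import *
from h import *
o=get_obs();report(Rtilt,o)
s=snapshot("wrist");cv2.imwrite("pics/w3.png",s["color"][:,:,::-1])
t=snapshot("scene");cv2.imwrite("pics/s3.png",t["color"][:,:,::-1])
E
```

```text
t 4.25 pos [ 0.548  -0.3879  0.1775] rot err deg [-0.03 -0.07 -0.02] F [-0.7 -0.3 -3.6] w 0.0474
```

View pics/w3.png

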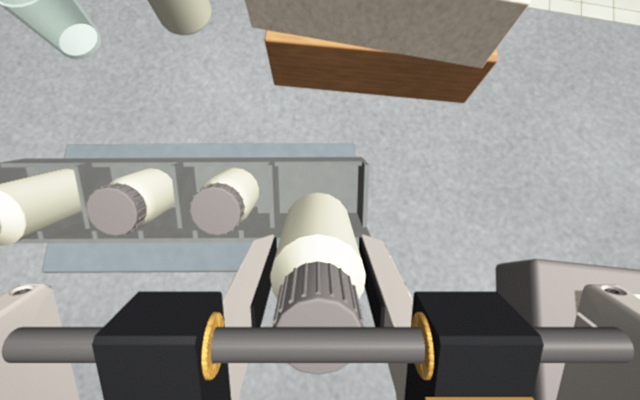

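View pics/s3.png

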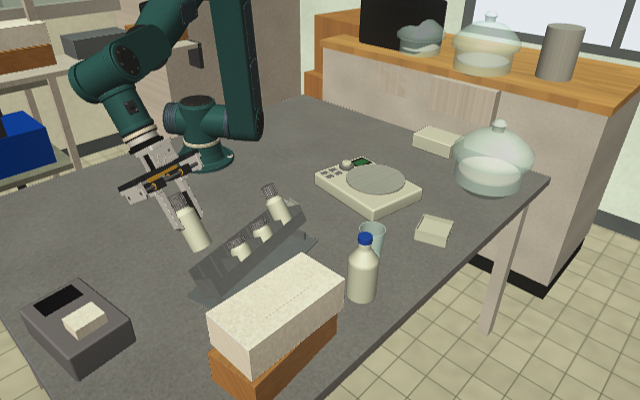

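Call:
send_rows(rows=[-10,0,30,0,0,0,0,-10,0,30,0,0,0,0,0,20,25,-2.06,9.79,0,0,0,40,10,-2.06,9.79,0,0,0,45,0,-2.06,9.79,0,0,0,45,0,0,0,0,0,0,45,0,0,0,0,0,0,45,0,0,0,0,0])

```text
time: 5.35
tool_pos: [0.5292, -0.1459, 0.2719]
ee_rot: [-3.141, 0.001, -1.363]
wrist_force: [-1.3, 0.4, -2.1]
width: 0.0472
```

Call:
send_rows(rows=[10,50,0,0,0,0,0,10,50,0,0,0,0,0,10,50,0,0,0,0,0,10,50,0,0,0,0,0,11,50,0,0,0,0,0,11,50,0,0,0,0,0,11,50,0,0,0,0,0,11,50,0,0,0,0,0])

```text
time: 6.35
tool_pos: [0.6131, 0.254, 0.272]
ee_rot: [3.141, 0.001, -1.363]
wrist_force: [0.8, -0.4, -2.5]
width: 0.0474
```

Call:
send_rows(rows=[2,3,-20,0,0,0,0,0,0,-25,0,0,0,0,0,0,-20,0,0,0,0,0,0,-15,0,0,0,0,0,0,-10,0,0,0,0,0,0,-5,0,0,0,0,0,0,-5,0,0,0,0,0,0,0,0,0,0,0])

```text
time: 7.35
tool_pos: [0.615, 0.2551, 0.1725]
ee_rot: [-3.141, -0.0, -1.363]
wrist_force: [0.6, 0.2, -1.7]
width: 0.0477
```

```bash
python3 - <<'E'
from bench import *
from h import *
o=get_obs();report(Rdown(-1.364),o)
s=snapshot("wrist");cv2.imwrite("pics/w4.png",s["color"][:,:,::-1])
t=snapshot("scene");cv2.imwrite("pics/s4.png",cv2.resize(t["color"][100:300,240:480,::-1],None,fx=3,fy=3,interpolation=2))
E
```

```text
t 7.35 pos [0.615  0.2551 0.1725] rot err deg [ 0.    0.01 -0.03] F [ 0.6  0.2 -1.7] w 0.0477
```

View pics/w4.png

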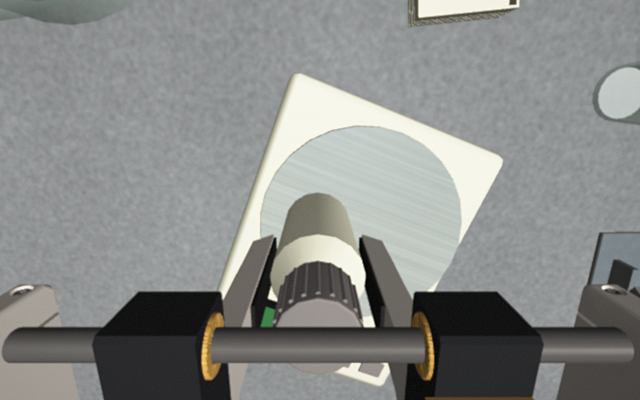

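View pics/s4.png

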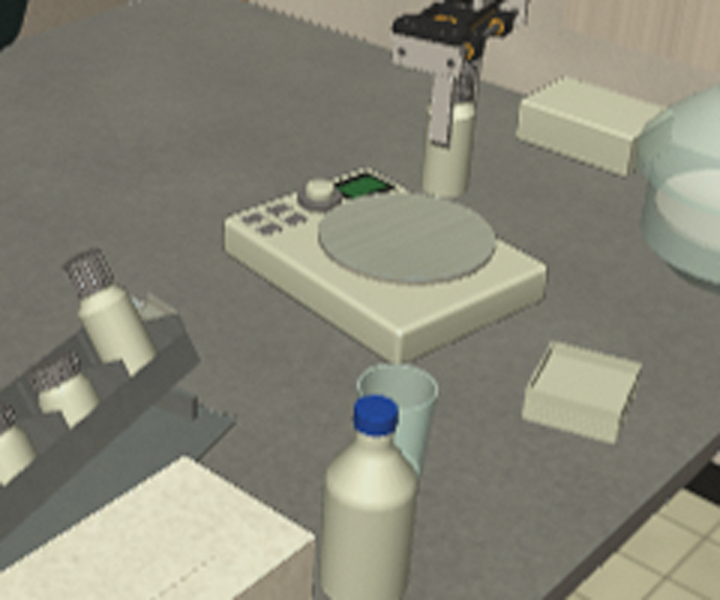

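Bottle is held upright above the left part of the pan, about 45 mm up. Lowering gently.

Call:
send_rows(rows=[0,0,-10,0,0,0,0,0,0,-10,0,0,0,0,0,0,-8,0,0,0,0,0,0,-6,0,0,0,0,0,0,-4,0,0,0,0,0,0,-2,0,0,0,0,0,0,-1,0,0,0,0,0,0,0,0,0,0,0])

```text
time: 8.45
tool_pos: [0.6151, 0.2551, 0.1316]
ee_rot: [-3.141, -0.0, -1.363]
wrist_force: [0.2, 0.5, -2.4]
width: 0.0476
```

Call:
send_rows(rows=[0,0,-0.7,0,0,0,0,0,0,-0.7,0,0,0,0,0,0,-0.7,0,0,0,0,0,0,-0.7,0,0,0,0,0,0,0,0,0,0,0,0,0,0,0,0,0,0,0,0,0,0,0,0,0,0,0,0,0,0,0,0])

```text
time: 9.45
tool_pos: [0.6155, 0.2552, 0.1311]
ee_rot: [-3.139, 0.0, -1.363]
wrist_force: [-1.5, -0.5, 7.0]
width: 0.0479
```

Contact: the force rose by about 9 N. I'll ease the load and open partly.

Call:
send_rows(rows=[0,0,1.2,0,0,0,0,0,0,0,0,0,0,0,0,0,0,0,0,0,0.65,0,0,0,0,0,0,0.65,0,0,0,0,0,0,0.65,0,0,0,0,0,0,0.65,0,0,0,0,0,0,0.65,0,0,0,0,0,0,0.65])

```text
time: 10.45
tool_pos: [0.615, 0.2551, 0.1298]
ee_rot: [3.142, -0.0, -1.363]
wrist_force: [-0.3, 0.4, -0.0]
width: 0.0612
```

```bash
python3 - <<'E'
from bench import *
from h import *
o=get_obs();report(Rdown(-1.364),o)
s=snapshot("wrist");cv2.imwrite("pics/w5.png",s["color"][:,:,::-1])
E
```

```text
t 10.45 pos [0.615  0.2551 0.1298] rot err deg [ 0.01  0.   -0.04] F [-0.3  0.4 -0. ] w 0.0612
```

View pics/w5.png

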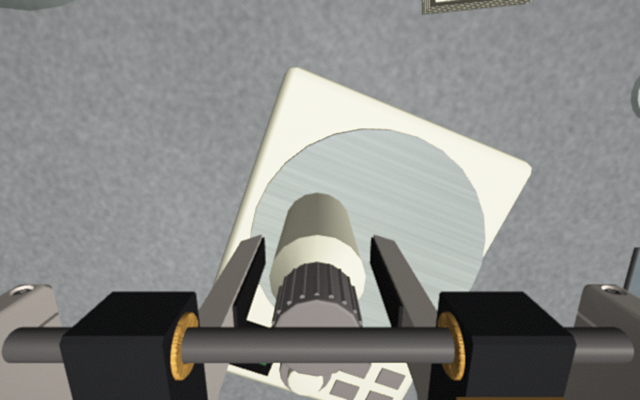

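Call:
send_rows(rows=[0,0,5,0,0,0,0.65,0,0,15,0,0,0,0.65,0,0,22,0,0,0,0.65,0,0,22,0,0,0,0.65,0,0,22,0,0,0,0.65,0,0,22,0,0,0,0.65,0,0,22,0,0,0,0.65,0,0,20,0,0,0,0.65])

```text
time: 11.5
tool_pos: [0.6152, 0.2551, 0.2824]
ee_rot: [-3.139, 0.0, -1.363]
wrist_force: [0.6, 0.1, 0.2]
width: 0.0611
```

Call:
send_rows(rows=[-18,-50,0,0,0,0,0.7,-18,-50,0,0,0,0,0.7,-18,-50,0,0,0,0,0.7,-18,-50,0,2.06,-9.79,0,0.7,-18,-50,0,2.06,-9.79,0,0.7,-19,-50,-15,2.06,-9.79,0,0.7,-19,-50,-20,0,0,0,0.7,-19,-49,-20,0,0,0,0.7])

```text
time: 12.5
tool_pos: [0.4665, -0.1452, 0.2262]
ee_rot: [-2.615, -0.004, -1.364]
wrist_force: [0.8, -0.5, 0.3]
width: 0.0657
```

```bash
python3 - <<'E'
from bench import *
from h import *
import time
o=get_obs();report(Rtilt,o)
s=snapshot("wrist");im=s["color"][:,:,::-1].copy()
u=wproj(s,o,[.507,-.136,.156])[0];print(u);cv2.drawMarker(im,tuple(int(x) for x in u),(0,0,255),0,10,1)
cv2.imwrite("pics/w6.png",im)
t=snapshot("top");S=snapshot("scene");pickle.dump({"top":t,"scene":S},open("s6.pkl","wb"))
cv2.imwrite("pics/t6.png",cv2.resize(t["color"][140:280,180:380,::-1],None,fx=4,fy=4,interpolation=2))
cv2.imwrite("pics/s6.png",cv2.resize(S["color"][100:240,300:480,::-1],None,fx=4,fy=4,interpolation=2))
E
```

```text
t 12.5 pos [ 0.4665 -0.1452  0.2262] rot err deg [0.17 0.22 0.  ] F [ 0.8 -0.5  0.3] w 0.0657
[317.28515208 208.64192052]
```

View pics/w6.png

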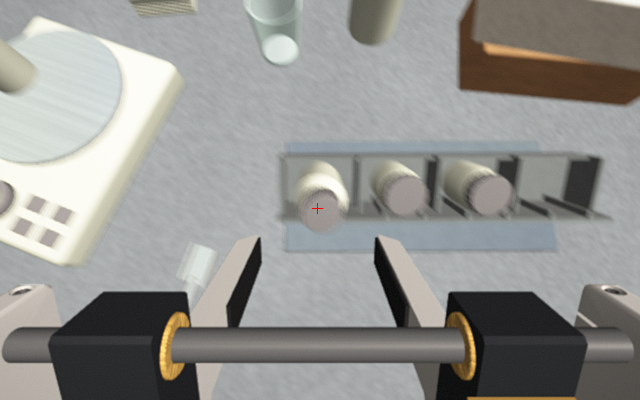

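View pics/t6.png

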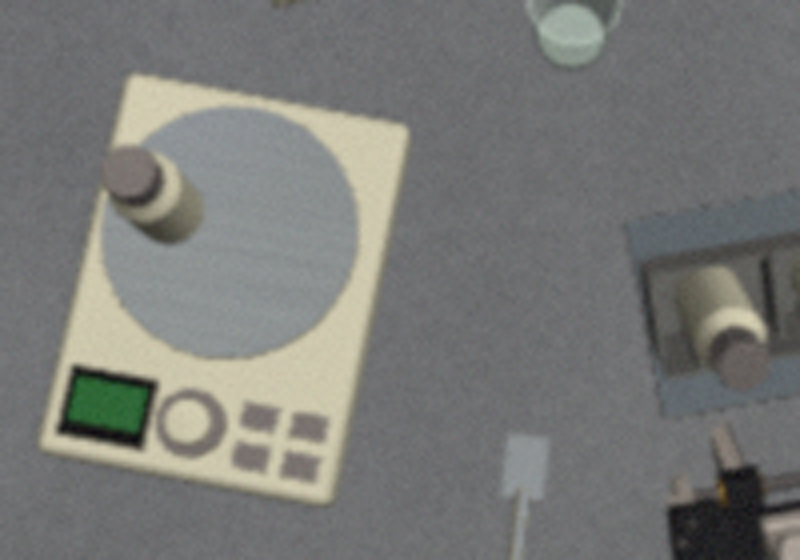

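View pics/s6.png

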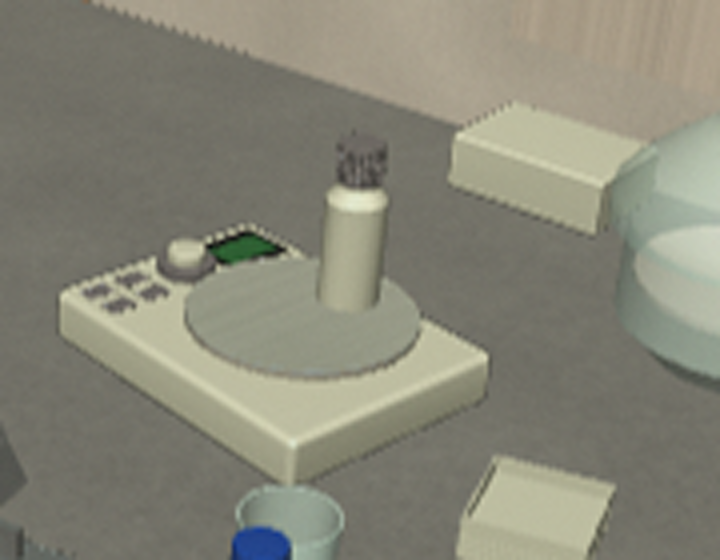

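First bottle stands upright on the pan. The second cap is about 4 px right of the tool's midline, so I'll correct by 3 mm and descend.

Call:
send_rows(rows=[11.1,1.8,-19.7,0,0,0,0.7,11.1,1.8,-19.7,0,0,0,0.7,11.1,1.8,-19.7,0,0,0,0.7,11.1,1.8,-19.7,0,0,0,0.7,11.1,1.8,-19.7,0,0,0,0.7,11.1,1.8,-19.7,0,0,0,0.7,11.1,1.8,-19.7,0,0,0,0.7,0,0,0,0,0,0,0.7])

```text
time: 13.65
tool_pos: [0.5463, -0.129, 0.0866]
ee_rot: [-2.619, 0.002, -1.359]
wrist_force: [-0.4, -0.8, -0.3]
width: 0.066
```

```bash
python3 - <<'E'
from bench import *
from h import *
o=get_obs();report(Rtilt,o)
s=snapshot("wrist");cv2.imwrite("pics/w7.png",s["color"][:,:,::-1])
d=pickle.load(open("s6.pkl","rb"));T,S=d["top"],d["scene"]
t=lambda x,y:(180+(x+.5)/4-.5,140+(y+.5)/4-.5)
q=lambda x,y:(300+(x+.5)/4-.5,100+(y+.5)/4-.5)
print("key",tri(T,t(191,423),S,q(187,248)))
print("cap1 top",onz(T,*t(131,173),.205),tri(T,t(131,173),S,q(363,139)))
print("pan",onz(T,*t(230,232),.075))
E
```

```text
t 13.65 pos [ 0.5463 -0.129   0.0866] rot err deg [-0.07 -0.07 -0.25] F [-0.4 -0.8 -0.3] w 0.066
key (array([0.46714876, 0.23096627, 0.07564976]), np.float64(0.0013365486784431043))
cap1 top [0.61176449 0.25161226 0.205     ] (array([0.61172653, 0.25137464, 0.20933959]), np.float64(0.002283270818024758))
pan [0.59963083 0.21179367 0.075     ]
```

View pics/w7.png

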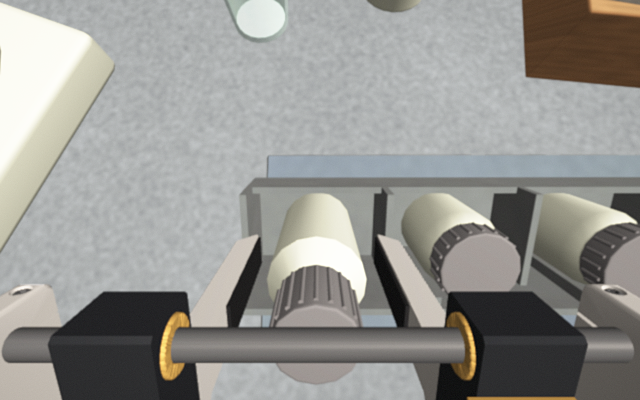

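Centred between the fingers, which clear the squat bottle. Close, then lift.

Call:
send_rows(rows=[0,0,0,0,0,0,0,0,0,0,0,0,0,0,0,0,0,0,0,0,0,0,0,0,0,0,0,0,0,0,0,0,0,0,0,0,0,0,0,0,0,0,-2.5,-0.5,4.5,0,0,0,0,-2.5,-0.5,4.5,0,0,0,0])

```text
time: 14.7
tool_pos: [0.5414, -0.1307, 0.0969]
ee_rot: [-2.615, 0.003, -1.363]
wrist_force: [5.5, 4.9, -2.2]
width: 0.048
```

Call:
send_rows(rows=[-5.5,-1.2,9.7,0,0,0,0,-5.5,-1.2,9.7,0,0,0,0,-5.5,-1.2,9.7,0,0,0,0,-5.5,-1.2,9.7,0,0,0,0,-5.5,-1.2,9.7,0,0,0,0,-5.5,-1.2,9.7,0,0,0,0,-5.5,-1.2,9.7,0,0,0,0,-5.5,-1.2,9.7,0,0,0,0])

```text
time: 15.7
tool_pos: [0.4959, -0.1424, 0.1738]
ee_rot: [-2.619, -0.0, -1.364]
wrist_force: [1.0, 0.0, -2.1]
width: 0.0476
```

```bash
python3 - <<'E'
from bench import *
from h import *
o=get_obs();report(Rtilt,o)
s=snapshot("wrist");cv2.imwrite("pics/w8.png",s["color"][:,:,::-1])
E
```

```text
t 15.7 pos [ 0.4959 -0.1424  0.1738] rot err deg [ 0.03 -0.04  0.01] F [ 1.   0.  -2.1] w 0.0476
```

View pics/w8.png

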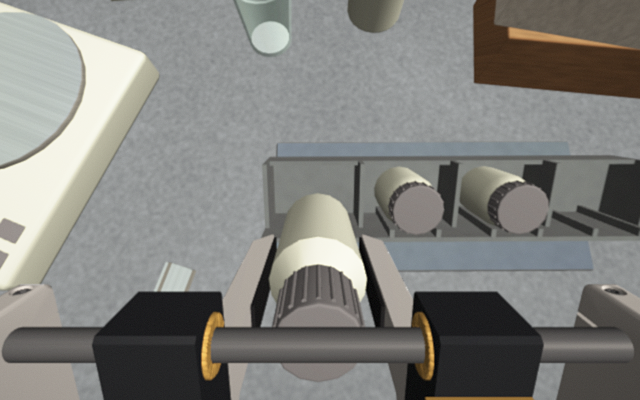

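Call:
send_rows(rows=[-10,0,35,0,0,0,0,-5,0,35,0,0,0,0,0,10,25,-2.06,9.79,0,0,10,25,11,-2.06,9.79,0,0,20,35,0,-2.06,9.79,0,0,20,45,0,0,0,0,0,20,45,0,0,0,0,0,20,45,0,0,0,0,0])

```text
time: 16.75
tool_pos: [0.5727, 0.0646, 0.2791]
ee_rot: [-3.141, 0.0, -1.363]
wrist_force: [0.9, -1.1, -2.4]
width: 0.0478
```

Call:
send_rows(rows=[14,45,0,0,0,0,0,12,40,0,0,0,0,0,0,18,-20,0,0,0,0,0,0,-30,0,0,0,0,0,0,-30,0,0,0,0,0,0,-20,0,0,0,0,0,0,-10,0,0,0,0,0,0,0,0,0,0,0])

```text
time: 17.75
tool_pos: [0.5976, 0.1659, 0.1688]
ee_rot: [3.14, 0.0, -1.364]
wrist_force: [0.4, 0.8, -2.0]
width: 0.0476
```

```bash
python3 - <<'E'
from bench import *
from h import *
o=get_obs();report(Rdown(-1.364),o)
s=snapshot("wrist");cv2.imwrite("pics/w9.png",s["color"][:,:,::-1])
t=snapshot("scene");cv2.imwrite("pics/s9.png",cv2.resize(t["color"][100:240,300:480,::-1],None,fx=4,fy=4,interpolation=2))
E
```

```text
t 17.75 pos [0.5976 0.1659 0.1688] rot err deg [ 0.01 -0.08 -0.02] F [ 0.4  0.8 -2. ] w 0.0476
```

View pics/w9.png

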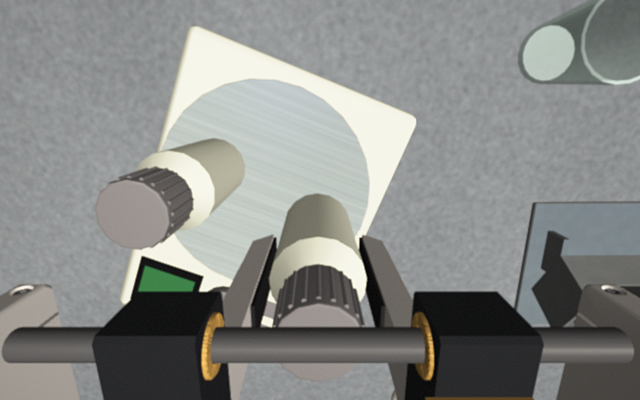

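View pics/s9.png

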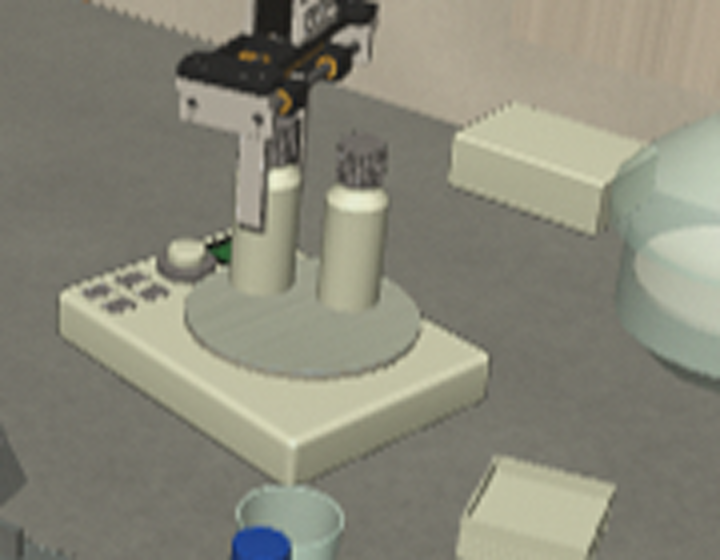

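Call:
send_rows(rows=[0,0,-9,0,0,0,0,0,0,-9,0,0,0,0,0,0,-8,0,0,0,0,0,0,-5,0,0,0,0,0,0,-3,0,0,0,0,0,0,-1,0,0,0,0,0,0,-1,0,0,0,0,0,0,0,0,0,0,0])

```text
time: 18.85
tool_pos: [0.5978, 0.1661, 0.1337]
ee_rot: [-3.141, -0.0, -1.363]
wrist_force: [0.2, 0.2, -2.5]
width: 0.0476
```

Call:
send_rows(rows=[0,0,-0.7,0,0,0,0,0,0,-0.7,0,0,0,0,0,0,-0.7,0,0,0,0,0,0,-0.7,0,0,0,0,0,0,0,0,0,0,0,0,0,0,0,0,0,0,0,0,0,0,0,0,0,0,0,0,0,0,0,0])

```text
time: 19.85
tool_pos: [0.5977, 0.1661, 0.1307]
ee_rot: [-3.142, -0.0, -1.363]
wrist_force: [0.1, 0.3, -1.9]
width: 0.0478
```

Call:
send_rows(rows=[0,0,-0.7,0,0,0,0,0,0,-0.7,0,0,0,0,0,0,-0.7,0,0,0,0,0,0,0,0,0,0,0,0,0,0,0,0,0,0,0,0,0,0,0,0,0,0,0,0,0,0,0,0,0,0,0,0,0,0,0])

```text
time: 20.85
tool_pos: [0.5977, 0.166, 0.1286]
ee_rot: [-3.142, -0.0, -1.363]
wrist_force: [-0.4, 0.3, -2.3]
width: 0.0472
```

Call:
send_rows(rows=[0,0,-0.7,0,0,0,0,0,0,-0.7,0,0,0,0,0,0,-0.7,0,0,0,0,0,0,0,0,0,0,0,0,0,0,0,0,0,0,0,0,0,0,0,0,0,0,0,0,0,0,0,0,0,0,0,0,0,0,0])

```text
time: 21.85
tool_pos: [0.5979, 0.1662, 0.1273]
ee_rot: [-3.141, -0.0, -1.363]
wrist_force: [-2.6, 0.8, 5.2]
width: 0.0479
```

Contact at about 127 mm. Ease and release.

Call:
send_rows(rows=[0,0,0.5,0,0,0,0,0,0,0,0,0,0,0,0,0,0,0,0,0,0.65,0,0,0,0,0,0,0.65,0,0,0,0,0,0,0.65,0,0,0,0,0,0,0.65,0,0,0,0,0,0,0.65,0,0,0,0,0,0,0.65])

```text
time: 22.85
tool_pos: [0.5977, 0.1661, 0.127]
ee_rot: [-3.142, -0.0, -1.363]
wrist_force: [1.1, 0.0, 0.5]
width: 0.0616
```

Call:
send_rows(rows=[0,0,5,0,0,0,0.65,0,0,15,0,0,0,0.65,0,0,22,0,0,0,0.65,0,0,22,0,0,0,0.65,0,0,22,0,0,0,0.65,0,0,22,0,0,0,0.65,0,0,22,0,0,0,0.65,0,0,20,0,0,0,0.65])

```text
time: 23.85
tool_pos: [0.5979, 0.1661, 0.2796]
ee_rot: [-3.139, -0.0, -1.363]
wrist_force: [0.5, -0.7, -0.2]
width: 0.0608
```

```bash
python3 - <<'E'
from bench import *
from h import *
o=get_obs();report(Rdown(-1.364),o)
s=snapshot("wrist");cv2.imwrite("pics/w10.png",s["color"][:,:,::-1])
S=snapshot("scene");cv2.imwrite("pics/s10.png",cv2.resize(S["color"][100:240,300:480,::-1],None,fx=4,fy=4,interpolation=2))
E
```

```text
t 23.85 pos [0.5979 0.1661 0.2796] rot err deg [-0.02  0.14 -0.04] F [ 0.5 -0.7 -0.2] w 0.0608
```

View pics/w10.png

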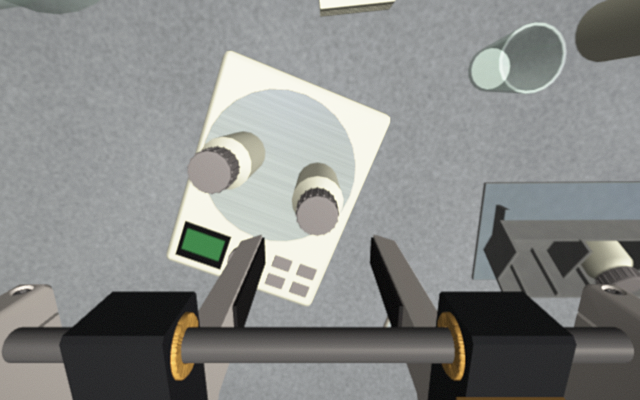

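View pics/s10.png

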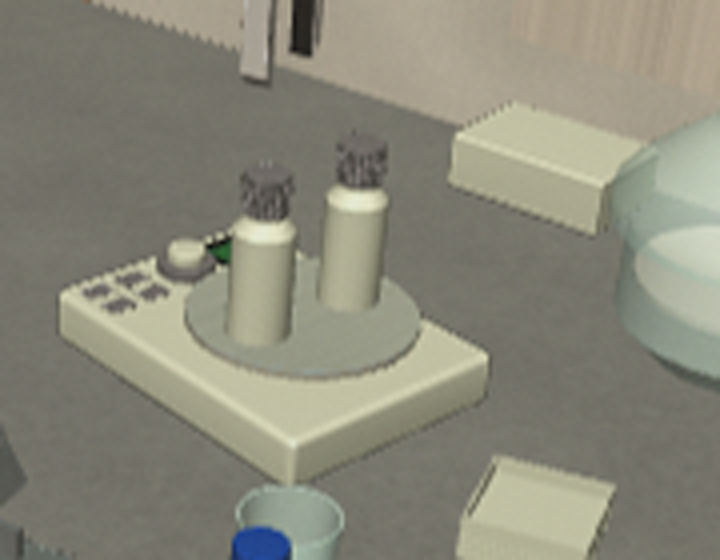

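Both bottles stand upright with their whole bases on the pan. Next is the key at about (0.467, 0.232), fingers shut.

Call:
send_rows(rows=[-33,16.5,0,0,0,0,0,-33,16.5,0,0,0,0,0,-33,16.5,0,0,0,0,0,-32,16.5,-20,0,0,0,0,0,0,-40,0,0,0,0,0,0,-40,0,0,0,0,0,0,-40,0,0,0,0,0,0,-20,0,0,0,0])

```text
time: 24.95
tool_pos: [0.4649, 0.2315, 0.1139]
ee_rot: [3.137, -0.001, -1.363]
wrist_force: [0.2, -0.5, 0.5]
width: 0.0005
```

```bash
python3 - <<'E'
from bench import *
from h import *
o=get_obs();report(Rdown(-1.364),o)
s=snapshot("wrist");cv2.imwrite("pics/w11.png",s["color"][:,:,::-1])
S=snapshot("scene");cv2.imwrite("pics/s11.png",cv2.resize(S["color"][120:220,310:440,::-1],None,fx=6,fy=6,interpolation=2))
t=snapshot("top");cv2.imwrite("pics/t11.png",cv2.resize(t["color"][190:290,180:300,::-1],None,fx=6,fy=6,interpolation=2))
E
```

```text
t 24.95 pos [0.4649 0.2315 0.1139] rot err deg [ 0.1  -0.25 -0.05] F [ 0.2 -0.5  0.5] w 0.0005
```

View pics/w11.png

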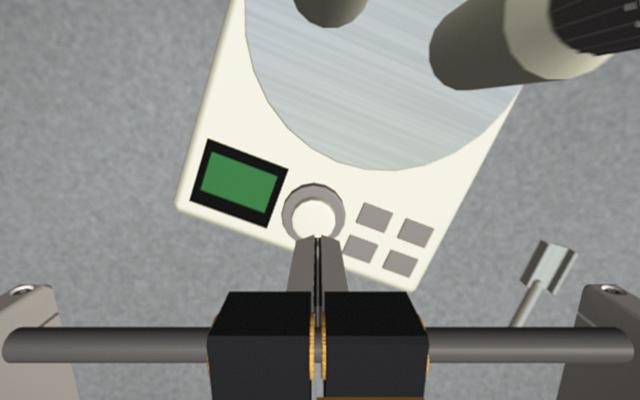

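View pics/s11.png

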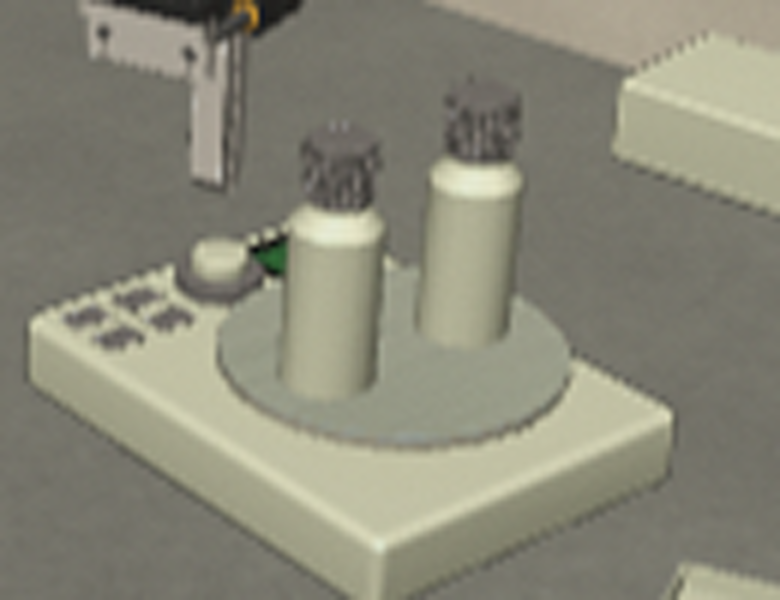

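View pics/t11.png

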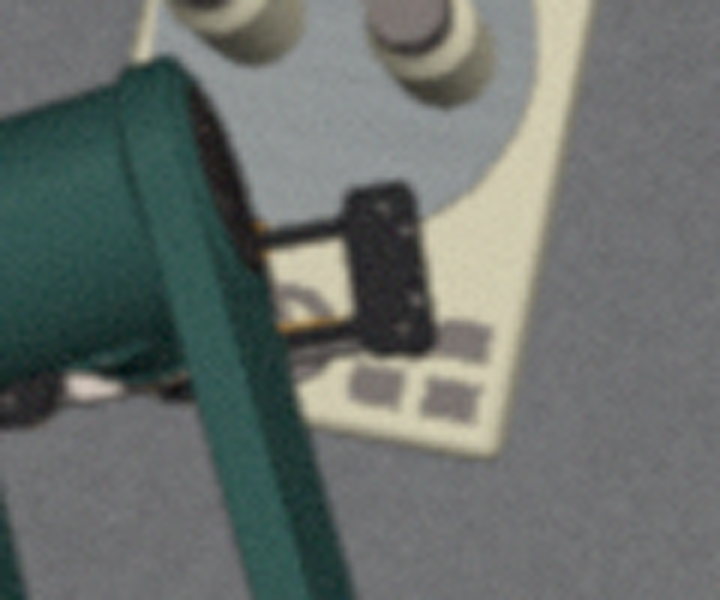

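```bash
python3 - <<'E'
from bench import *
from h import *
o=get_obs()
im=cv2.imread("pics/w11.png");s={"T_tool_cam":[[1.,-.0007,-.0001,-.001],[.0007,.9628,.2703,-.0786],[-.0001,-.2703,.9628,-.1805]],"intrinsics":[[332.5294,0,317.3105],[0,332.5294,202.7551],[0,0,1]]}
T=np.array(s["T_tool_cam"]);K=np.array(s["intrinsics"]);R=Ro.from_euler("xyz",o["ee_rot"]).as_matrix()
d=R@T[:,:3]@np.linalg.inv(K)@[314,219,1];c=o["tool_pos"]+R@T[:,3]
for z in (.07,.0755):print(z,c+d*(z-c[2])/d[2])
E
```

```text
0.07 [0.46776302 0.2355965  0.07      ]
0.0755 [0.46959177 0.23592487 0.0755    ]
```

Call:
send_rows(rows=[1,2,-10,0,0,0,0,0,0,-10,0,0,0,0,0,0,-6,0,0,0,0,0,0,-3,0,0,0,0,0,0,-1,0,0,0,0,0,0,-1,0,0,0,0,0,0,-1,0,0,0,0,0,0,0,0,0,0,0])

```text
time: 26.1
tool_pos: [0.4677, 0.2341, 0.0851]
ee_rot: [-3.141, -0.0, -1.363]
wrist_force: [-0.0, -0.2, -0.9]
width: 0.0003
```

Call:
send_rows(rows=[0,0,-1,0,0,0,0,0,0,-1,0,0,0,0,0,0,-1,0,0,0,0,0,0,-1,0,0,0,0,0,0,-1,0,0,0,0,0,0,-1,0,0,0,0,0,0,-1,0,0,0,0,0,0,0,0,0,0,0])

```text
time: 27.1
tool_pos: [0.4676, 0.2341, 0.0779]
ee_rot: [3.141, -0.0, -1.363]
wrist_force: [-0.3, -0.2, 1.2]
width: 0.0007
```

Call:
send_rows(rows=[0,0,-1,0,0,0,0,0,0,-1,0,0,0,0,0,0,-1,0,0,0,0,0,0,-1,0,0,0,0,0,0,0,0,0,0,0,0,0,0,0,0,0,0,0,0,0,0,0,0,0,0,0,0,0,0,0,0])

```text
time: 28.1
tool_pos: [0.4677, 0.2341, 0.0741]
ee_rot: [-3.141, -0.0, -1.363]
wrist_force: [-0.2, -0.1, -0.1]
width: 0.0005
```

Call:
send_rows(rows=[0,0,-1,0,0,0,0,0,0,-1,0,0,0,0,0,0,-1,0,0,0,0,0,0,-1,0,0,0,0,0,0,0,0,0,0,0,0,0,0,0,0,0,0,0,0,0,0,0,0,0,0,0,0,0,0,0,0])

```text
time: 29.1
tool_pos: [0.4678, 0.2341, 0.0701]
ee_rot: [-3.141, -0.0, -1.363]
wrist_force: [-0.4, -0.1, 4.0]
width: 0.0004
```

Key resistance felt: 4 N. Pressing on to the stop.

Call:
send_rows(rows=[0,0,-1,0,0,0,0,0,0,-1,0,0,0,0,0,0,-0.5,0,0,0,0,0,0,0,0,0,0,0,0,0,0,0,0,0,0,0,0,0,0,0,0,0,0,0,0,0,0,0,0,0,0,0,0,0,0,0])

```text
time: 30.1
tool_pos: [0.4678, 0.2341, 0.0676]
ee_rot: [-3.141, -0.0, -1.363]
wrist_force: [0.3, -0.1, 4.9]
width: 0.0004
```

Call:
send_rows(rows=[0,0,-1,0,0,0,0,0,0,-1,0,0,0,0,0,0,0,0,0,0,0,0,0,0,0,0,0,0,0,0,0,0,0,0,0,0,0,0,0,0,0,0,0,0,0,0,0,0,0,0,0,0,0,0,0,0])

```text
time: 31.1
tool_pos: [0.4679, 0.2341, 0.0671]
ee_rot: [-3.141, -0.0, -1.363]
wrist_force: [-3.0, -0.8, 11.2]
width: 0.0004
```

Hard stop at 67 mm with 11 N, after about 6 mm of springy travel. Retract.

```bash
python3 - <<'E'
from bench import *
from h import *
S=snapshot("scene");cv2.imwrite("pics/s12.png",cv2.resize(S["color"][120:220,310:440,::-1],None,fx=6,fy=6,interpolation=2))
E
```

```text
(no output)
```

View pics/s12.png

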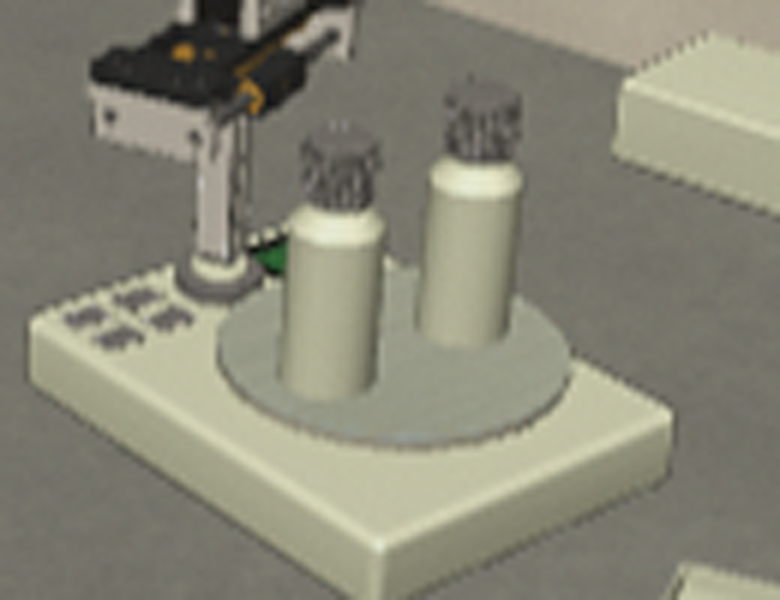

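Call:
send_rows(rows=[0,0,3,0,0,0,0,0,0,5,0,0,0,0,0,0,10,0,0,0,0,0,0,20,0,0,0,0,0,0,30,0,0,0,0,0,0,40,0,0,0,0,0,0,40,0,0,0,0,0,0,40,0,0,0,0])

```text
time: 32.15
tool_pos: [0.4671, 0.2338, 0.2542]
ee_rot: [3.14, -0.0, -1.363]
wrist_force: [1.1, -0.3, 0.4]
width: 0.0005
```

Call:
send_rows(rows=[-10,-40,10,0,0,0,0,-10,-40,0,0,0,0,0,-10,-40,0,0,0,0,0,-10,-40,0,0,0,0,0,-10,-40,0,0,0,0,0,0,-20,0,0,0,0,0,0,0,0,0,0,0,0,0,0,0,0,0,0,0])

```text
time: 33.15
tool_pos: [0.4176, 0.0147, 0.2632]
ee_rot: [3.141, 0.001, -1.363]
wrist_force: [-0.4, 0.1, -0.1]
width: 0.0005
```

```bash
python3 - <<'E'
from bench import *
from h import *
o=get_obs();report(Rdown(-1.364),o)
S=snapshot("scene");cv2.imwrite("pics/s13.png",cv2.resize(S["color"][120:280,180:440,::-1],None,fx=3,fy=3,interpolation=2))
t=snapshot("top");cv2.imwrite("pics/t13.png",cv2.resize(t["color"][100:300,180:480,::-1],None,fx=2.6,fy=2.6,interpolation=2))
E
```

```text
t 33.15 pos [0.4176 0.0147 0.2632] rot err deg [-0.03 -0.05 -0.06] F [-0.4  0.1 -0.1] w 0.0005
```

View pics/s13.png

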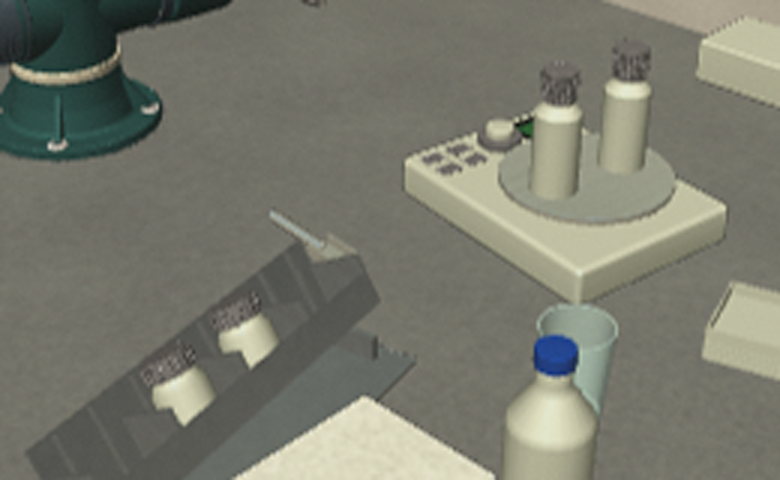

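View pics/t13.png

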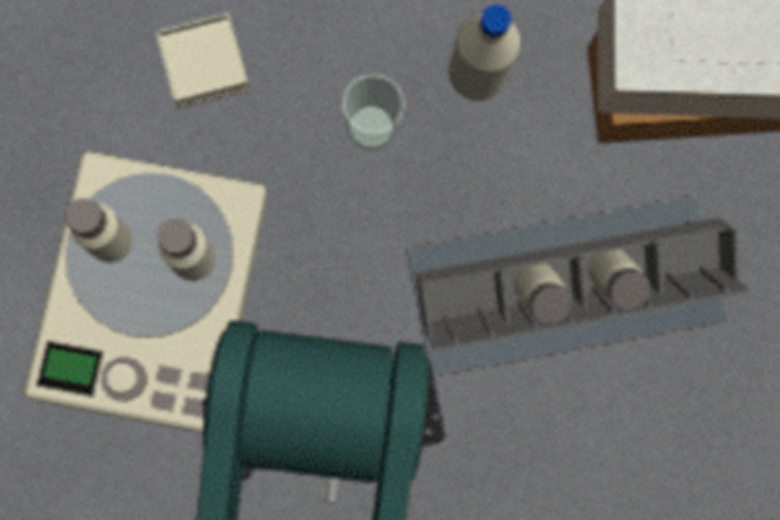

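The fingers were squarely on the key when it bottomed out. Both bottles now stand on the pan, the key is up, the squat bottles are in place and the arm is clear. Handing in.

```bash
python3 -c "
from bench import *
print(close_job())"
```

```text
the job is handed in; nothing more can be done
None
```

I moved both tall bottles from the rack's outer compartments onto the pan, pressed the balance's round key to its stop, released it and handed the job in at about 33 s.

- **Bottles:** I set each one down in steps of under 1 mm, and the force at contact was about 7–9 N. In the last pictures both stand upright with their whole bases on the pan. They are about 4–5 cm either side of its centre.
- **Key:** it gave about 5 N of spring resistance, then stopped hard at 67 mm height with 11 N on the wrist. In the last pictures it looks up again, but I could not read its travel directly.
- **Bystanders:** the last pictures show the squat bottles in their compartments and the beaker in place. The arm hid part of the scoop in the top view, but the arm was never near it. The robot was clear of everything, with the wrist force near zero.
- **Disagreements:** camera estimates of the same points (caps, key) differed by 2–5 mm. The second bottle touched down about 4 mm lower at the tool than the first. Neither affected the result that I could see.

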